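# Close up a layer of carving blanks and check their moisture

## Task

Finish the interlocked layer of carving blanks on the white slab by sliding, never lifting or tipping: first the dark blank into the empty outline against the far fence, then the pale loose blank into the last empty outline in front of it, each lying within its outline, square and snug against its neighbours, with the three blanks already laid still in place. Then take the yellow moisture meter, stand its foot squarely on the round mark of the dark blank and press lightly for a second, then do the same on the mark of the pale blank, and finally stand the meter upright in the middle of its round pad and let go. Leave everything else on the bench where it is.

Things in the scene. Friction and masses are not known exactly. Their poses are not given: they have to be found in the camera images.
- slab: White pallet slab fixed on the bench, 270 (x) x 410 (y) x 15 mm (top face at z 15). Origin: centre of its underside; x to the far side, y left, z up. Dark fences 18 wide, 12 mm above the top, along the whole far edge (inner face x = +117) and left edge (inner face y = +187). Five blue outlines: far row of two along y, near row of three along x, 1 mm gaps. Its right part is free to slide on.
- blank_dark: Wooden carving blank, box 96 long (own x) x 64 wide (y) x 45 mm high (z up), about 0.15 kg, dark walnut, ends red. Origin: centre of its underside. Starts on the slab's right part, a little off the far fence, within 0.2 rad of the slab's y. Goes into bay_far_right, long side along the slab's y (either way round).
- blank_pale: Wooden carving blank, box 96 long (own x) x 64 wide (y) x 45 mm high (z up), about 0.15 kg, pale wood, ends red. Origin: centre of its underside. Starts on the slab's right part, nearer the robot than the dark one, within 0.2 rad of the slab's x. Goes into bay_near_right, long side along the slab's x (either way round). The only pale one with a mark.
- blank_dark_mark (a point): Centre of the yellow round mark, 20 mm across, on the top face of the dark blank, 22 mm from its middle along its own +x and 45 mm above its underside.
- blank_pale_mark (a point): Centre of the black round mark, 20 mm across, on the top face of the loose pale blank, 22 mm from its middle along its own +x and 45 mm above its underside.
- bay_far_right (a point): Centre of one printed blue outline (about 96 x 64 mm) on the slab's top face, the empty one in the far row, long side along slab y, against the far fence, at (84.5, 41.5) mm in slab x, y. Axes as the slab's. The dark blank's place.
- bay_near_right (a point): Centre of one printed blue outline (about 96 x 64 mm) on the slab's top face, the empty one in the near row, long side along slab x, at (3.5, 25.3) mm in slab x, y. Axes as the slab's. The loose pale blank's place.
- meter: Yellow pinless moisture meter, standing upright on its pad: round black foot 42 mm across and 14 mm high, above it a yellow body 40 (own x) x 30 (own y) mm up to 105 mm above the underside of the foot; 0.16 kg. Origin: centre of the underside of the foot (the touching face); own z up. Its small screen looks to own -x. Grip it across the 30 mm sides.
- pad: Round black rubber pad with a green centre, fixed on the bench, 92 mm across, 6 mm thick; the meter stands at its middle at the start and must return there. Origin: centre of its underside. It lies to the left or to the right of the slab, the glue bottle on the other side.
- glue: White glue bottle with orange cap, 56 mm across, 120 mm tall, loose bystander beside the slab, on the side away from the pad. Origin: centre of its underside.
- log_round: Loose bystander: log round with bark, 110 mm across, 70 mm high, left of the slab. Origin: centre of its underside.
- mug: Loose bystander: blue mug, 80 mm across plus its handle, 90 mm high, right of the slab. Origin: centre of its underside.
- tin: Loose bystander: flat aluminium tin, 90 mm across, 50 mm high, beyond the slab. Origin: centre of its underside.
- wire_brush: Loose bystander: yellow wire brush 200 mm long, 34 mm high, lying to the robot's left, near it. Origin: centre of its underside, own x along the brush.
- blank_far_left: Wooden carving blank, box 96 long (own x) x 64 wide (y) x 45 mm high (z up), about 0.15 kg, pale wood, without a mark, ends red. Origin: centre of its underside. Already laid in its bay; it is loose and must stay there.
- bay_far_left (a point): Centre of one printed blue outline (about 96 x 64 mm) on the slab's top face, already filled, at (84.5, 138.5) mm in slab x, y. Axes as the slab's.
- blank_near_left: Wooden carving blank, box 96 long (own x) x 64 wide (y) x 45 mm high (z up), about 0.15 kg, pale wood, without a mark, ends red. Origin: centre of its underside. Already laid in its bay; it is loose and must stay there.
- bay_near_left (a point): Centre of one printed blue outline (about 96 x 64 mm) on the slab's top face, already filled, at (3.5, 154.7) mm in slab x, y. Axes as the slab's.
- blank_near_mid: Wooden carving blank, box 96 long (own x) x 64 wide (y) x 45 mm high (z up), about 0.15 kg, pale wood, without a mark, ends red. Origin: centre of its underside. Already laid in its bay; it is loose and must stay there.
- bay_near_mid (a point): Centre of one printed blue outline (about 96 x 64 mm) on the slab's top face, already filled, at (3.5, 90) mm in slab x, y. Axes as the slab's.

How it is judged (in metres and radians):
On the way, in this order (a step that is already met when the one before it is completed fails the run):
1. the dark blank is slid home into the empty far bay (horizontal distance between blank_dark and bay_far_right below 0.008 m and angle between the x axis of blank_dark and the y axis of slab, either way round below 0.07 rad and angle between blank_dark's own z axis and vertical below 0.05 rad), for 0.2 s.
2. the loose pale blank is slid home into the empty near bay (horizontal distance between blank_pale and bay_near_right below 0.008 m and angle between the x axis of blank_pale and the x axis of slab, either way round below 0.07 rad and angle between blank_pale's own z axis and vertical below 0.05 rad), for 0.2 s.
3. the meter's foot is pressed squarely on the dark blank's mark (contact force between meter and blank_dark above 1 N and distance between meter and blank_dark_mark below 0.011 m and angle between meter's own z axis and vertical below 0.12 rad), for 0.3 s.
4. the meter's foot is pressed squarely on the pale blank's mark (contact force between meter and blank_pale above 1 N and distance between meter and blank_pale_mark below 0.011 m and angle between meter's own z axis and vertical below 0.12 rad), for 0.3 s.
At the end, for the whole second after the job is handed in: All five blanks lie flat in their bays (middle within 8 mm of the bay's centre, long side within 0.07 rad of the bay's), at rest; the meter stands upright (within 0.08 rad) on its pad, within 22 mm of the pad's middle, released and at rest (all of step 1 and all of step 2 and horizontal distance between blank_far_left and bay_far_left below 0.008 m and angle between the x axis of blank_far_left and the y axis of slab, either way round below 0.07 rad and angle between each of blank_far_left, blank_near_left, blank_near_mid's own z axis and vertical below 0.05 rad and horizontal distance between blank_near_left and bay_near_left below 0.008 m and angle between the x axis of each of blank_near_left, blank_near_mid and the x axis of slab, either way round below 0.07 rad and horizontal distance between blank_near_mid and bay_near_mid below 0.008 m and horizontal distance between meter and pad below 0.022 m and height (world z) of meter below 0.01 m and angle between meter's own z axis and vertical below 0.08 rad and linear speed of each of blank_dark, blank_pale, meter below 0.01 m/s); the robot touches nothing.
It fails at once if a loose blank is lifted or tipped off the slab (height (world z) of any of blank_dark, blank_pale above 0.03 m or angle between any of blank_dark, blank_pale's own z axis and vertical above 0.35 rad).
It fails at once if a bystander is moved by more than 25 mm (distance of any of glue, log_round, mug, tin, wire_brush from where it was at the start of the episode above 0.025 m).
It also fails if it takes over 72 s, if anything falls off the work surface, if the arm or the gripper's body presses on something with over 40 N, if the wrist force passes 120 N, or if a joint passes its speed limit or range.

## Robot

A 6-joint arm with a two-finger parallel gripper is mounted at the origin on the work surface. World frame = base frame: x ahead of the robot, y to its left, z up, the work surface at z = 0. Lengths are in mm, angles in rad, forces in N, time in s.
With the tool pointing down it reaches from about 350 to 875 mm from the base axis. Payload 4.2 kg.
Tool frame: the origin (TCP) lies midway between the tips of the shut fingers; the grasp point (between the pads) lies 19 mm behind it; z points along the fingers, y is the line along which they close (so a half turn about z gives the same grasp; the last joint's range is limited). The gripper opens to 87 mm and grips with 3 to 60 N. Pads are 19 mm wide; open, the fingers measure 117 mm over their backs; the gripper's body (75 mm by 190 mm) begins 51 mm behind the grasp point.
Start: joints at [1.548, 0.385, 0.008, 0, -1.194, -0.259], TCP at [173.771, 600.336, 222.55] pointing down, gripper open.
Joint ranges: [-3.14, 3.14], [-1.21, 2.06], [-1.07, 1.41], [-3.16, 2.05], [-2.99, -0.16], [-3.1, 3.1]. Speed limits (rad/s): [2.79, 2.79, 3.14, 3.14, 3.14, 3.14].

## Interface

Orientations are given as a unit quaternion [w, x, y, z].
In Python, from workcell import env gives the robot as it stands.
- The arm moves only by the tool run_rows, called after "Emit:" as a command line: name --pt "numbers of a row" for each row, then --argument value for the rest. Schema: {"type":"object","properties":{"rows":{"type":"array","items":{"type":"array","items":{"type":"number"},"minItems":5,"maxItems":5},"minItems":1,"maxItems":8},"squeeze":{"type":"number"},"only":{"type":"string"},"quiet":{"type":"boolean"},"lines":{"type":"string"}},"required":["rows"],"additionalProperties":false}. rows is a list of rows, 1 to 8 of them, each of 5 numbers: dx, dy, dz in units of 25 mm, then a turn about the tool's z in units of 0.05 rad, then the opening from 0.0 (shut) to 1.0 (fully open); each row is the pose to reach, as a shift and turn from the pose commanded when the call began, along the tool's axes at that moment; what a row does not reach only later rows make up. A row lasts 1/8 s, in which the tool goes at most 62.5 mm and 0.188 rad, less where a joint would pass 70% of its speed; a pose out of reach is approached as far as the arm can. The fingers move at their own pace and stop on an object; squeeze is the grip in N (left out, the last holds). Time passes only in rows, so rows that do not move let the fingers close. The tool returns the time, the measured TCP pose, the force, the opening and the grip force at its end. only (a regular expression) keeps the lines of the reply that match it, lines (a string "A,B") keeps lines A to B, and quiet returns only ok. Input that does not fit is refused with a message, and nothing moves.
- env.observe(): the state, without advancing time (a new reading comes with each control period).
- env.capture(name): name is "side" or "top" or "wrist"; returns (picture, depth): 400x640x3 uint8, red, green, blue; 400x640 float32, mm along the optical axis (not along the pixel's ray), 0 where there is no reading.
- env.camera_model(name): a dict with "K" (3x3 intrinsics, pixels), "eye" and "rotation" of the camera in the world. Camera axes: x right, y up, looking along -z (the intrinsics and any distortion apply to the point x, -y, -z); pixel columns grow to the right and rows downward; lengths in mm; the calibration is good to about 2 mm. A picture is of the moment at which its call begins: read the wrist's pose just before it. camera_model takes no time and is no camera call; for the wrist camera it gives the pose at the moment of the call.
- env.finish_job(): hands the job in; it is judged then, once.
The state is a dict: "clock": time; "joint_positions": joint angles; "joint_velocities": joint speeds; "joint_torque": joint torques, N m; "eef_pos": TCP position; "tool_rot": TCP orientation; "force": force on the tool from outside, world axes, zero at the start; "wrist_torque": the same for the moment, N m; "grip_width": opening from 0.0 (shut) to 1.0 (fully open); "finger_force": force on a finger pad.
Only numpy, scipy, OpenCV 4.12 (cv2) and the standard library are available. Lean on these libraries where they do the work, as an engineer would, in place of code of your own. Each camera call takes 0.05 s, during which the arm holds its last target. There are 200 camera calls.

## Working session

There is one attempt and no reset: what is moved stays moved. The work goes in short steps, Python scripts to look and compute and a tool call to move; the robot and the scene stay as the last step left them, time stands still between calls to the robot, and variables do not carry over. Pictures are saved under pics/ and viewed, at most 10 in all, crops included, and the job is handed in when it is done.

```bash
ls; mkdir -p pics
```

Create h.py:
```python
import numpy as np, cv2
from workcell import env
def cap(n):
    m=env.camera_model(n); im,d=env.capture(n); return im,d,m
def ray(m,u,v):
    K=np.array(m["K"]);R=np.array(m["rotation"])
    c=np.array([(u-K[0,2])/K[0,0],-(v-K[1,2])/K[1,1],-1.0]); return np.array(m["eye"]),R@c
def onplane(m,u,v,z):
    e,r=ray(m,u,v); return e+r*(z-e[2])/r[2]
def cloud(m,d):
    v,u=np.mgrid[0:d.shape[0],0:d.shape[1]]
    K=np.array(m["K"]);R=np.array(m["rotation"])
    c=np.stack([(u-K[0,2])/K[0,0]*d,-(v-K[1,2])/K[1,1]*d,-d],-1)
    return c@R.T+np.array(m["eye"])
```

Run:
```python
from h import *
for n in("top","side"):
    im,d,m=cap(n); cv2.imwrite(f"pics/{n}0.png",im[:,:,::-1]); print(n,m)
    np.savez(n+"0.npz",im=im,d=d)
s=env.observe(); print(s["eef_pos"],s["tool_rot"],s["clock"],s["grip_width"])
```

```text
pics
workcell.py
top {'K': array([[410.92931157,   0.        , 325.02166826],
       [  0.        , 410.92931157, 197.3332393 ],
       [  0.        ,   0.        ,   1.        ]]), 'eye': array([ 291.80167324,    8.70174006, 1317.76225949]), 'rotation': array([ 0.71047447,  0.06553759, -0.07464962, -0.6966766 ])}
side {'K': array([[478.02737992,   0.        , 319.1260758 ],
       [  0.        , 478.02737992, 191.86194068],
       [  0.        ,   0.        ,   1.        ]]), 'eye': array([  482.02097641, -1043.78783065,  1050.8493546 ]), 'rotation': array([ 0.91427389,  0.40488355, -0.00921766, -0.0093598 ])}
[173.66791996 599.79666724 221.54033042] [ 1.02840582e-03  9.90075597e-01 -1.40532016e-01 -8.09338265e-05] 0.1 1.0018446208083616
```

View pics/top0.png

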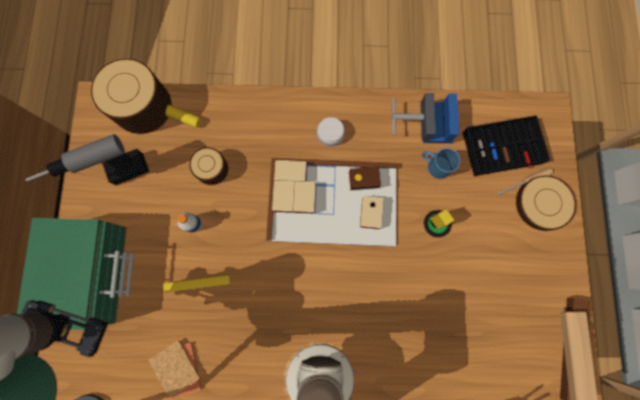

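View pics/side0.png

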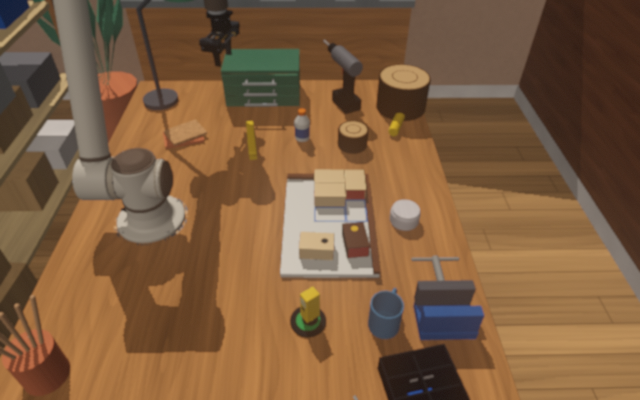

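The top view shows the slab around (335,203). On it are the dark blank at (365,177), with its mark at (358,178), and the pale blank at (373,212), with its mark at (373,205). The meter and pad are at (440,222), the glue is at (188,222), and the empty bays are near (325,195). The side view agrees.

Run:
```python
s=open('h.py').read()
s=s.replace('import numpy as np, cv2','import numpy as np, cv2\nfrom scipy.spatial.transform import Rotation as Ro').replace('im,d=env.capture(n); return','m["rotation"]=Ro.from_quat(np.roll(m["rotation"],-1)).as_matrix(); im,d=env.capture(n); return')
s+='''
def yaw(s): 
    R=Ro.from_quat(np.roll(s["tool_rot"],-1)).as_matrix(); return np.arctan2(R[1,0],R[0,0])
def go(x,y,z,a):
    """print shift (tool axes) from the measured pose to a world TCP target with tool-x yaw a"""
    s=env.observe(); R=Ro.from_quat(np.roll(s["tool_rot"],-1)).as_matrix()
    d=R.T@(np.array([x,y,z])-s["eef_pos"]); t=-((a-yaw(s)+np.pi/2)%np.pi-np.pi/2)
    print("shift",d.round(1),"turn",round(t,3),"pos",np.round(s["eef_pos"],1),"yaw",round(yaw(s),3))
'''
open('h.py','w').write(s)
```

Run:
```python
from h import *
z=np.load("top0.npz");im,d=z["im"],z["d"];m=env.camera_model("top");m["rotation"]=Ro.from_quat(np.roll(m["rotation"],-1)).as_matrix()
P=cloud(m,d)
for n,(u,v) in dict(slab=(345,235),dark=(368,180),pale=(370,218),fl=(290,170),bench=(250,260),pad=(432,230),metertop=(445,217),glue=(183,219)).items(): print(n,P[v,u].round(1))
print("slab corners",[onplane(m,u,v,15)[:2].round(0) for u,v in((272,243),(396,246),(398,168))])
go(*P[205,345][:2]+[-0,0],350,0)
```

```text
slab [433.4 -71.5  14.7]
dark [ 603.5 -139.7   60.6]
pale [ 482.4 -145.4   62.1]
fl [630.6 106.9  61. ]
bench [349.9 228.   -0.7]
pad [ 455.8 -351.6    7.5]
metertop [ 482.2 -362.6  113.3]
glue [459.2 409.2 122.2]
slab corners [array([404., 159.]), array([ 402., -233.]), array([ 658., -244.])]
shift [ 528.1  544.9 -127.3] turn -0.282 pos [173.7 599.8 221.5] yaw -0.282
```
Move: TCP to above slab ~ (500,-40,350)? Wrist camera location unknown; Go there with path: radius: from (174,600) to (520,-40). Straight line fine (min distance from base ~ 400ish). Go up to 400 height? Reach at z... ok 350.

Units first: shifts go in units of 25 mm and turns go in units of 0.05 rad. So 350 mm is 14, -130 mm is -5.2, -0.282 rad is -5.64.

Emit:
run_rows --pt "2.4 2.48 -2 -2 1" --pt "4.8 4.96 -4 -4 1" --pt "6.8 7 -5.2 -5.64 1" --pt "8.6 8.8 -5.2 -5.64 1" --pt "10.4 10.6 -5.2 -5.64 1" --pt "12 12.4 -5.2 -5.64 1" --pt "13.6 14 -5.2 -5.64 1" --pt "13.6 14 -5.2 -5.64 1"

```text
clock: 1.1
eef_pos: [396.4, 180.7, 351.8]
tool_rot: [-0.0, 1.0, 0.0, 0.0]
force: [0.3, -0.1, -0.4]
grip_width: 0.996
finger_force: 0.0
```

Emit:
run_rows --pt "1.8 1.8 0 0 1" --pt "3.6 3.6 0 0 1" --pt "5.4 5.6 0 0 1" --pt "6.8 7.4 0 0 1" --pt "6.8 7.4 0 0 1" --pt "6.8 7.4 0 0 1" --pt "6.8 7.4 0 0 1" --pt "6.8 7.4 0 0 1"

```text
clock: 2.1
eef_pos: [565.6, -1.2, 352.4]
tool_rot: [-0.0, 1.0, 0.001, 0.0]
force: [0.2, 0.3, -0.3]
grip_width: 1.001
finger_force: 0.0
```

Create look.py:
```python
import sys
from h import *
im,d,m=cap("wrist"); cv2.imwrite(f"pics/{sys.argv[1]}.png",im[:,:,::-1]); np.savez(sys.argv[1]+".npz",im=im,d=d,eye=m["eye"],R=m["rotation"],K=m["K"])
print(m["eye"],m["K"][0]); go(525,-70,350,0)
```

```bash
python3 look.py w1
```

```text
[648.24402651  -1.0355031  513.64119542] [333.58386653   0.         319.22697025]
shift [-40.8  68.6   2.3] turn 0.002 pos [565.7  -1.3 352.4] yaw 0.002
```

View pics/w1.png

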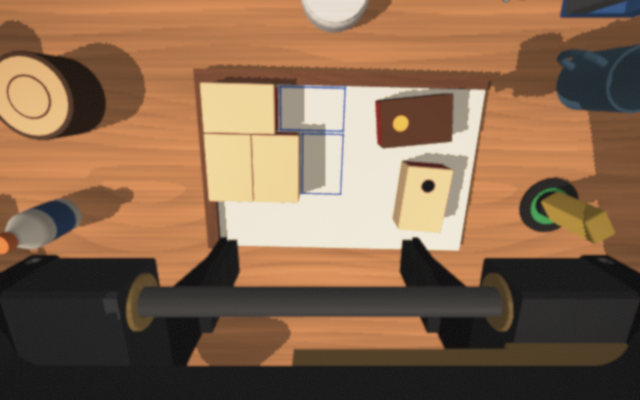

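The wrist view shows the dark blank at (414,120) with its mark at (400,123), the pale blank at (424,197) with its mark at (428,186), the empty outlines at (312,108) and (322,163), and the slab's near-right corner at (461,250).

Create meas.py:
```python
import sys
from h import *
def load(n):
    z=np.load(n+".npz"); return z["im"],z["d"],dict(K=z["K"],eye=z["eye"],rotation=z["R"])
def planepts(m,uv,z): return np.array([onplane(m,u,v,z)[:2] for u,v in uv])
def rect(m,mask,z):
    c=max(cv2.findContours(mask.astype(np.uint8),0,cv2.CHAIN_APPROX_NONE)[0],key=cv2.contourArea)[:,0,:]
    p=planepts(m,c,z).astype(np.float32); (cx,cy),(w,h),a=cv2.minAreaRect(p); a=np.radians(a)
    if w<h: w,h,a=h,w,a+np.pi/2
    return cx,cy,w,h,(a+np.pi/2)%np.pi-np.pi/2
def masks(im,P):
    hsv=cv2.cvtColor(im,cv2.COLOR_RGB2HSV); H,S,V=[hsv[...,i].astype(int) for i in range(3)]
    top=(abs(P[...,2]-60)<6)&(P[...,0]>390)&(P[...,0]<680)&(P[...,1]>-245)&(P[...,1]<175)
    return H,S,V,top
if __name__=="__main__":
    im,d,m=load(sys.argv[1]); P=cloud(m,d); H,S,V,top=masks(im,P)
    n,l,st,ce=cv2.connectedComponentsWithStats(top.astype(np.uint8))
    for i in range(1,n):
        if st[i,4]>500:
            k=l==i; f=cv2.morphologyEx(k.astype(np.uint8),cv2.MORPH_CLOSE,np.ones((5,5)))
            print("blk px",ce[i].round(),"z",np.median(P[k][:,2]).round(1),"rgb",np.median(im[k],0),"rect",np.round(rect(m,f,60),3))
            hole=cv2.fillPoly(np.zeros_like(f),[cv2.convexHull(cv2.findNonZero(f))],1)>0
            e=cv2.erode(hole.astype(np.uint8),np.ones((7,7)))>0
            for nm,mk in(("yellow",e&(V>190)&(S>130)&(np.median(V[k])<120)),("black",e&(V<70)&(np.median(V[k])>150))):
                if mk.sum()>20: v,u=np.nonzero(mk); print("  mark",nm,mk.sum(),onplane(m,u.mean(),v.mean(),60)[:2].round(1))
    blue=(H>105)&(H<130)&(S>60)&(abs(P[...,2]-15)<6)&(P[...,0]>420)&(P[...,0]<660)&(P[...,1]>-245)&(P[...,1]<175)
    v,u=np.nonzero(blue); p=planepts(m,zip(u,v),15); print("blue",len(p), p.min(0).round(1),p.max(0).round(1))
    w=(S<60)&(V>120)&(abs(P[...,2]-15)<5)&(P[...,1]>-255)&(P[...,1]<175)&(P[...,0]>380)&(P[...,0]<690)
    sd=[]; 
    for r in range(140,240,5):
        c=np.nonzero(w[r])[0]
        if len(c): sd.append(onplane(m,c.max()+.5,r,15)[:2])
    sd=np.array(sd); print("right edge",np.round(np.polyfit(sd[:,0],sd[:,1],1),4), sd.mean(0).round(1))
    nd=[]
    for c in range(290,390,5):
        r=np.nonzero(w[:,c])[0]; nd.append(onplane(m,c,r.max()+.5,15)[:2])
    nd=np.array(nd); print("near edge",np.round(np.polyfit(nd[:,1],nd[:,0],1),4), nd.mean(0).round(1))
    fd=[]
    for c in list(range(285,370,5))+list(range(458,475,4)):
        r=np.nonzero(w[:,c])[0]; fd.append(onplane(m,c,r.min()-.5,15)[:2])
    fd=np.array(fd); print("fence edge",np.round(np.polyfit(fd[:,1],fd[:,0],1),4), fd.round(1).tolist())
```

```bash
python3 meas.py w1
```

```text
blk px [247. 146.] z 59.2 rgb [239. 214. 156.] rect [ 5.81416e+02  9.06810e+01  1.60066e+02  1.28099e+02 -2.20000e-02]
blk px [416. 121.] z 59.2 rgb [100.  62.  44.] rect [ 614.101 -129.696   96.203   63.661   -1.471]
  mark yellow 183 [ 612.4 -108.5]
blk px [425. 199.] z 59.1 rgb [239. 214. 156.] rect [ 5.04881e+02 -1.50991e+02  9.62590e+01  6.47880e+01 -7.90000e-02]
  mark black 85 [ 526.4 -153.6]
blue 122 [501.8 -37.3] [659.7  56.8]
right edge [-2.100000e-02 -2.221785e+02] [ 510.2 -232.9]
near edge [2.240000e-02 4.101746e+02] [409.5 -31.3]
fence edge [1.380000e-02 6.588198e+02] [[657.6, 47.9], [657.6, 40.8], [657.7, 33.7], [657.7, 26.6], [660.4, 19.5], [660.4, 12.4], [660.4, 5.3], [660.4, -1.8], [660.5, -8.8], [660.5, -15.9], [656.5, -23.1], [657.8, -30.1], [655.1, -37.3], [659.2, -44.3], [659.2, -51.3], [659.2, -58.4], [659.3, -65.5], [655.6, -197.7], [655.6, -203.4], [655.6, -209.1], [655.6, -214.8], [655.6, -220.4]]
```

Add to h.py:
```python
TH=-0.0217; EX=np.array([np.cos(TH),np.sin(TH)]); EY=np.array([-EX[1],EX[0]]); C=(543.4*EX-18.5*EY)
def sw(x,y): return C+x*EX+y*EY
def ws(p): p=np.array(p[:2])-C; return p@EX,p@EY
```

Run:
```python
from h import *
print(C,ws((614.1,-129.7)),ws((504.9,-151)),env.observe()["joint_positions"].round(2))
go(614.1,-129.7,110,-1.471)
```

```text
[542.87064571 -30.28649902] (np.float64(73.36968801845114), np.float64(-97.84453980149894)) (np.float64(-35.34242867059528), np.float64(-121.5089790508698)) [ 0.28  0.22  0.1  -0.   -1.44  1.29]
shift [ 47.9 128.6 242.4] turn 1.473 pos [565.7  -1.3 352.4] yaw 0.002
```

Scaled: 242 mm is 9.68, 200 mm is 8, 1.473 rad is 29.46.

Emit:
run_rows --pt "0.48 1.28 1.6 3.76 1" --pt "0.96 2.56 3.2 7.5 1" --pt "1.44 3.84 4.8 11.2 1" --pt "1.92 5.144 6.4 15 0.86" --pt "1.92 5.144 8 18.7 0.86" --pt "1.92 5.144 9.68 22.4 0.86" --pt "1.92 5.144 9.68 26 0.86" --pt "1.92 5.144 9.68 29.46 0.86" --squeeze 20

```text
clock: 3.15
eef_pos: [614.0, -130.2, 109.2]
tool_rot: [0.0, 0.739, -0.673, -0.0]
force: [-0.4, 0.1, 1.2]
grip_width: 0.863
finger_force: 0.0
```

```bash
python3 -c "
from h import *
go(614.1,-129.7,34,-1.471)"
```

```text
shift [-0.5 -0.2 75.2] turn -0.006 pos [ 614.  -130.2  109.2] yaw -1.477
```

Scaled: 75 mm is 3, 40 mm is 1.6.

Emit:
run_rows --pt "-0.02 0 1.6 0 0.86" --pt "-0.02 0 3 0 0.86" --pt "-0.02 0 3 0 0.86" --pt "-0.02 0 3 0 0.5" --pt "-0.02 0 3 0 0.5" --pt "-0.02 0 3 0 0.5" --pt "-0.02 0 3 0 0.5" --squeeze 20

```text
clock: 4.03
eef_pos: [615.4, -130.3, 36.8]
tool_rot: [-0.001, 0.741, -0.671, 0.001]
force: [0.8, 1.4, 5.8]
grip_width: 0.737
finger_force: 20.0
```

```bash
python3 -c "
from h import *
a=TH-np.pi/2
go(*sw(80,15),34,a); go(*sw(84,15),34,a); go(*sw(84,41.5),34,a)"
```

```text
shift [-111.9  -18.9    2.8] turn 0.12 pos [ 615.4 -130.3   36.8] yaw -1.472
shift [-111.4  -22.8    2.8] turn 0.12 pos [ 615.4 -130.3   36.8] yaw -1.472
shift [-137.8  -26.     2.8] turn 0.12 pos [ 615.4 -130.3   36.8] yaw -1.472
```

Emit:
run_rows --pt "-0.6 -0.08 -0.04 0.4 0.5" --pt "-1.28 -0.16 -0.04 1 0.5" --pt "-2 -0.32 -0.04 1.6 0.5" --pt "-2.72 -0.48 -0.04 2.2 0.5" --pt "-3.4 -0.64 -0.04 2.52 0.5" --pt "-4.08 -0.8 -0.04 2.52 0.5" --pt "-4.44 -0.92 -0.04 2.52 0.5" --pt "-4.44 -0.92 -0.04 2.52 0.5"

```text
clock: 5.03
eef_pos: [626.8, -18.9, 36.8]
tool_rot: [-0.001, -0.698, 0.716, -0.001]
force: [-0.7, -6.8, 5.5]
grip_width: 0.733
finger_force: 20.0
```

```bash
python3 look.py w2;python3 meas.py w2; python3 -c "
from h import *
a=TH-np.pi/2
print(ws(env.observe()['eef_pos']))
go(*sw(84,41.5),34,a)"
```

```text
[ 624.60214623 -101.28238618  198.23183085] [333.58386653   0.         319.22697025]
shift [  54.3  100.2 -313.1] turn 1.546 pos [626.8 -19.   36.8] yaw -1.596
blk px [573.  17.] z 58.8 rgb [228. 195. 141.] rect [ 5.30667e+02 -1.25851e+02  5.42700e+01  1.26530e+01 -2.40000e-02]
blk px [319. 231.] z 59.1 rgb [63. 41. 30.] rect [ 6.2606e+02 -4.2439e+01  8.8313e+01  5.4599e+01 -2.4000e-02]
blk px [321. 333.] z 59.2 rgb [107.  70.  51.] rect [ 6.2669e+02  1.1614e+01  6.2834e+01  1.9024e+01 -2.4000e-02]
  mark yellow 428 [626.9   7. ]
blue 755 [499.  -36.5] [585.2  -4.2]
right edge [  -3.8533 1663.673 ] [443.7 -46.2]
near edge [ -4.5722 307.6294] [615.4 -67.3]
fence edge [ -3.2754 138.8417] [[640.3, -145.9], [637.8, -145.8], [635.4, -145.8], [633.0, -145.7], [630.6, -145.6], [628.2, -145.6], [625.7, -145.5], [623.3, -145.5], [620.9, -145.4], [618.5, -145.3], [616.0, -145.3], [613.6, -145.2], [611.2, -145.2], [608.8, -145.1], [606.3, -145.1], [603.9, -145.0], [601.5, -144.9], [556.4, -143.8], [554.5, -143.8], [550.5, -124.2], [548.5, -124.1], [546.4, -123.6]]
(np.float64(83.6161690355308), np.float64(13.117027437271238))
shift [-28.4  -0.3   2.8] turn -0.003 pos [626.8 -19.   36.8] yaw -1.596
```

View pics/w2.png

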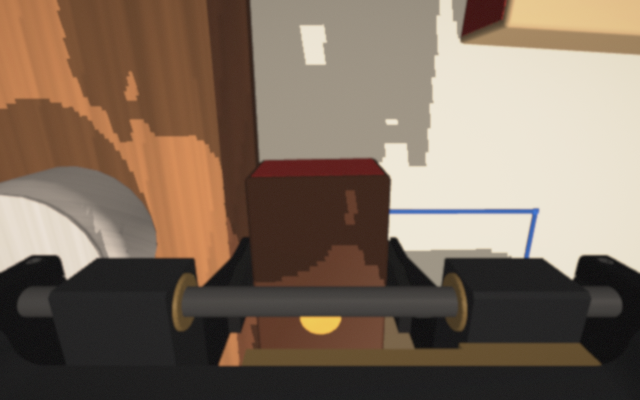

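The dark blank is held square, with its red end edge at row 177. The fence is on its left, and the near bay outline is visible at right (390–538, 212).

```bash
python3 -c "
from meas import *
im,d,m=load('w2')
for u,v,z in((318,177,60),(318,161,60),(250,177,60),(389,177,60),(538,212,15),(390,212,15)): p=onplane(m,u,v,z);print(u,v,p.round(1),np.round(ws(p),1))
P=cloud(m,d)
for v in range(155,190,4): print(v,P[v,318].round(1),im[v,318])
"
```

```text
318 177 [626. -68.  60.] [ 84.  -35.9]
318 161 [625.9 -74.9  60. ] [ 83.9 -42.8]
250 177 [655.  -68.7  60. ] [112.9 -36. ]
389 177 [595.9 -67.3  60. ] [ 53.8 -35.8]
538 212 [499.  -33.2  15. ] [-43.8  -3.8]
390 212 [585.1 -35.3  15. ] [42.4 -4. ]
155 [626.2 -69.6  14.8] [160 150 135]
159 [626.2 -68.   17.9] [115  79  70]
163 [626.2 -68.   29.4] [96 33 32]
167 [626.1 -68.1  39.8] [97 33 31]
171 [626.1 -67.9  47.8] [96 33 31]
175 [626.1 -68.1  56.7] [85 34 29]
179 [626.1 -66.8  58.8] [64 41 31]
183 [626.1 -65.2  59.4] [63 41 30]
187 [626.2 -63.2  58.6] [63 40 29]
```

Scaled: -30 mm is -1.2, -26 mm is -1.04.

Emit:
run_rows --pt "-0.4 0 0 0 0.5" --pt "-0.8 0 0 0 0.5" --pt "-1.04 0 0 0 0.5" --pt "-1.2 0 0 0 0.5" --pt "-1.2 0 0 0 0.5" --pt "-1.2 0 0 0 0.5"

```text
clock: 5.82
eef_pos: [626.5, 5.2, 35.9]
tool_rot: [-0.004, -0.697, 0.717, -0.002]
force: [3.9, -25.0, 1.0]
grip_width: 0.739
finger_force: 20.0
```

```bash
python3 look.py w3; python3 -c "
from meas import *
print(ws(env.observe()['eef_pos']), env.observe()['force'])
im,d,m=load('w3'); P=cloud(m,d)
H,S,V,t=masks(im,P)
for c in (280,318,360):
  r=[i for i in range(120,260) if abs(P[i,c,2]-58.9)<1.5]; print(c,r[0],P[r[0]-5:r[0]+4:2,c].round(1).tolist())
  print(im[r[0]-12:r[0]+3:2,c].tolist())
for c in (420,440,460,480):
  r=np.nonzero((H[:,c]>105)&(H[:,c]<130)&(S[:,c]>60))[0]; r=r[(r>100)&(r<250)]; print(c,r.min(),r.max(),np.round(ws(onplane(m,c,r.mean(),15)),1))
"
```

```text
[624.8049227  -76.1983192  197.73638746] [333.58386653   0.         319.22697025]
shift [  80.6  100.5 -313.1] turn 1.544 pos [626.5   5.2  35.9] yaw -1.598
(np.float64(82.86076333822179), np.float64(37.31622776496652)) [  3.38179989 -25.43702999   2.1877631 ]
280 122 [[644.3, -67.1, 24.2], [642.5, -67.1, 40.7], [641.2, -67.0, 52.9], [640.6, -66.5, 58.5], [640.7, -65.7, 58.6]]
[[159, 150, 133], [159, 149, 133], [155, 145, 129], [125, 99, 88], [97, 37, 33], [96, 33, 30], [83, 36, 30], [64, 40, 30]]
318 121 [[625.1, -67.3, 29.3], [625.1, -67.2, 42.6], [625.1, -67.1, 56.0], [625.1, -66.5, 58.8], [625.1, -65.8, 59.5]]
[[159, 150, 133], [158, 149, 133], [153, 141, 125], [113, 77, 69], [96, 33, 30], [96, 32, 28], [74, 38, 31], [64, 40, 30]]
360 120 [[605.1, -67.5, 34.4], [606.9, -67.5, 49.5], [607.8, -67.1, 57.2], [608.0, -66.4, 58.7], [608.1, -65.7, 59.5]]
[[158, 150, 133], [157, 148, 131], [140, 121, 108], [105, 53, 48], [96, 31, 29], [90, 34, 30], [66, 37, 27], [64, 42, 32]]
420 169 172 [26.2 -4.6]
440 169 172 [15.  -4.5]
460 169 172 [ 3.8 -4.5]
480 169 172 [-7.4 -4.4]
```

View pics/w3.png

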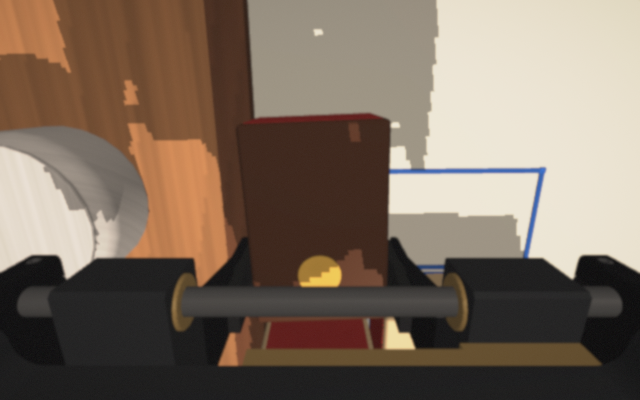

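The dark blank stopped with its trailing end still at world y≈-67, so it caught the corner of the near-middle blank while the grip slid along it. I'll back off, regrip at its centre and keep it hard on the fence.

Scaled: 20 mm is 0.8, 44 mm is 1.76.

Emit:
run_rows --pt "0.32 0 0 0 0.5" --pt "0.8 0 0 0 0.5" --pt "0.8 0 0 0 0.5" --pt "0.8 0 0 0 0.85" --pt "0.8 0 0 0 0.85" --pt "0.8 0 0 0 0.85" --pt "1.76 0 0 0 0.85" --pt "1.76 0 0 0 0.85"

```text
clock: 6.88
eef_pos: [625.5, -32.5, 35.5]
tool_rot: [-0.0, -0.697, 0.717, 0.0]
force: [-0.5, -0.8, 0.5]
grip_width: 0.846
finger_force: 0.0
```

```bash
python3 look.py w4; python3 -c "
from meas import *
print(ws(env.observe()['eef_pos']), env.observe()['force'])
im,d,m=load('w4'); P=cloud(m,d)
H,S,V,t=masks(im,P)
for c in (280,318,360):
  r=[i for i in range(60,260) if abs(P[i,c,2]-58.9)<1.5]; print(c,r[0],P[r[0]-5:r[0]+4:2,c].round(1).tolist())
for r in (180,200,220):
  c=[i for i in range(200,440) if abs(P[r,i,2]-59)<2.5]; print(r,c[0],c[-1],[np.round(ws(onplane(m,k,r,60)),1) for k in(c[0],c[-1])])
q=ws(env.observe()['eef_pos'])
"
```

```text
[ 623.12041445 -115.23854186  196.68576437] [333.58386653   0.         319.22697025]
shift [  40.9   99.6 -314.4] turn 1.542 pos [625.7 -31.9  35.6] yaw -1.6
(np.float64(82.8272860169376), np.float64(0.17212054706756308)) [0.09519699 0.47977053 0.56212531]
280 183 [[641.3, -80.5, 53.9], [641.2, -79.9, 55.2], [641.2, -79.2, 55.9], [640.9, -79.1, 59.0], [641.0, -78.1, 58.6]]
318 180 [[624.6, -80.1, 48.6], [624.6, -80.4, 53.7], [624.6, -80.0, 55.7], [624.6, -79.7, 57.9], [624.6, -79.0, 58.7]]
360 179 [[605.7, -80.3, 49.7], [606.2, -80.5, 54.3], [606.5, -80.2, 56.8], [606.7, -79.8, 58.6], [606.7, -78.9, 58.4]]
180 281 386 [array([ 98.4, -48.7]), array([ 54.1, -48.4])]
200 241 386 [array([116., -40.]), array([ 53.6, -39.5])]
220 244 386 [array([115.4, -30.8]), array([ 53.1, -30.3])]
```

View pics/w4.png

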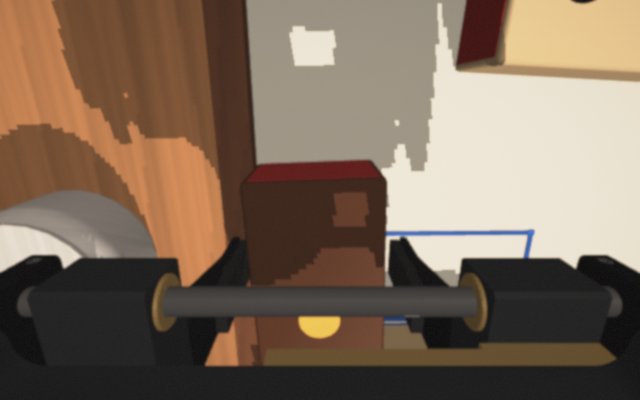

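The dark blank's end edge is at row 180, and it is centred under the gripper. The fence is on the left and the outline corner is at (531,232).

Scaled: -3 mm is -0.12, -1 mm is -0.04, -0.008 rad is -0.16.

Emit:
run_rows --pt "0 0 0 0 0.5" --pt "0 0 0 0 0.5" --pt "0 0 0 0 0.5" --pt "0 -0.06 -0.04 -0.16 0.5" --pt "0 -0.12 -0.04 -0.16 0.5" --pt "0 -0.12 -0.04 -0.16 0.5" --squeeze 30

```text
clock: 7.68
eef_pos: [626.7, -31.8, 36.0]
tool_rot: [-0.002, -0.7, 0.715, 0.002]
force: [-5.0, 2.6, 0.0]
grip_width: 0.736
finger_force: 29.7
```

```bash
python3 -c "
from h import *
print(ws(env.observe()['eef_pos']),yaw(env.observe())-TH+np.pi/2)"
```

```text
(np.float64(83.80337582227078), np.float64(0.3375822571736602)) 0.0006244615513408824
```

Emit:
run_rows --pt "0 -0.08 0 0 0.5" --pt "0 -0.08 0 0 0.5" --pt "0 -0.08 0 0 0.5"

```text
clock: 8.05
eef_pos: [626.8, -31.8, 36.0]
tool_rot: [-0.003, -0.699, 0.715, 0.003]
force: [-8.5, 2.7, 3.8]
grip_width: 0.736
finger_force: 29.7
```

Emit:
run_rows --pt "-0.32 0 0 0 0.5" --pt "-0.72 0 0 0 0.5" --pt "-1.12 0 0 0 0.5" --pt "-1.12 0 0 0 0.5" --pt "-1.12 0 0 0 0.5"

```text
clock: 8.68
eef_pos: [627.7, -5.5, 36.1]
tool_rot: [-0.004, -0.699, 0.715, 0.002]
force: [-7.1, -2.6, 2.6]
grip_width: 0.738
finger_force: 29.6
```

```bash
python3 -c "
from h import *
print(ws(env.observe()['eef_pos']),yaw(env.observe())-TH+np.pi/2)"
```

```text
(np.float64(84.22938685051756), np.float64(26.612063678642023)) -0.0011534134080501968
```

It is past the corner with little force. Now on into the bay.

Emit:
run_rows --pt "-0.24 0 0 0 0.5" --pt "-0.48 0 0 0 0.5" --pt "-0.6 0 0 0 0.5" --pt "-0.6 0 0 0 0.5" --pt "-0.6 0 0 0 0.5"

```text
clock: 9.3
eef_pos: [628.0, 8.9, 36.1]
tool_rot: [-0.004, -0.699, 0.715, 0.002]
force: [-7.8, -4.4, 3.2]
grip_width: 0.733
finger_force: 29.6
```

```bash
python3 look.py w5; python3 -c "
from meas import *
print(ws(env.observe()['eef_pos']), env.observe()['force'])
im,d,m=load('w5'); P=cloud(m,d)
H,S,V,t=masks(im,P)
for c in (280,318,360):
  r=[i for i in range(60,260) if abs(P[i,c,2]-58.9)<1.5]; print(c,r[0],np.round(ws(onplane(m,c,r[0],60)),1))
for r in (200,220):
  c=[i for i in range(200,440) if abs(P[r,i,2]-59)<2.5]; print(r,c[0],c[-1],[np.round(ws(onplane(m,k,r,60)),1) for k in(c[0],c[-1])])
for c in (420,440,460,480):
  r=np.nonzero((H[:,c]>105)&(H[:,c]<130)&(S[:,c]>60))[0]; r=r[(r>60)&(r<250)]; print(c,r.min(),r.max(),np.round(ws(onplane(m,c,r[r<r.min()+6].mean(),15)),1))
"
```

```text
[627.41077594 -73.41357453 197.46484131] [333.58386653   0.         319.22697025]
shift [  82.1  103.8 -312.8] turn 1.548 pos [628.    8.9  36.1] yaw -1.594
(np.float64(84.20910283289295), np.float64(41.04361649520772)) [-6.17822455 -3.69773127  2.77988572]
280 177 [100.9  -8.2]
318 176 [84.8 -8.6]
360 175 [67.1 -9. ]
200 245 390 [array([116.3,   1.9]), array([53.7,  2.1])]
220 247 389 [array([116.1,  11.1]), array([53.6, 11.4])]
420 163 165 [27.9 -4.6]
440 163 166 [16.7 -4.3]
460 163 166 [ 5.5 -4.3]
480 162 166 [-5.6 -4.5]
```

Scaled: -3.5 mm is -0.14, -2 mm is -0.08.

Emit:
run_rows --pt "-0.08 0 0 0 0.5" --pt "-0.14 0 0 0 0.5" --pt "-0.14 0 0 0 0.5" --pt "-0.14 0 0 0 0.5"

```text
clock: 9.85
eef_pos: [628.0, 11.8, 36.1]
tool_rot: [-0.004, -0.699, 0.715, 0.002]
force: [-6.6, -5.5, 3.3]
grip_width: 0.737
finger_force: 29.6
```

Emit:
run_rows --pt "-0.06 0.06 0 0 0.5" --pt "-0.06 0.06 0 0 0.5" --pt "-0.06 0.06 0 0 0.5"

```text
clock: 10.22
eef_pos: [628.0, 12.0, 36.3]
tool_rot: [-0.004, -0.699, 0.715, 0.001]
force: [-3.2, -11.5, 0.7]
grip_width: 0.732
finger_force: 29.7
```

The dark blank has met its neighbour. I'll relax, release, rise and check from above.

Scaled: 2 mm is 0.08, 1 mm is 0.04.

Emit:
run_rows --pt "0.08 0.04 0 0 0.5" --pt "0.08 0.04 0 0 0.82" --pt "0.08 0.04 0 0 0.82" --pt "0.08 0.04 0 0 0.82" --pt "0.08 0.04 -1.6 0 0.82" --pt "0.08 0.04 -3.6 0 0.9"

```text
clock: 10.98
eef_pos: [628.8, 14.6, 126.7]
tool_rot: [-0.001, -0.7, 0.714, 0.001]
force: [0.7, 0.4, 0.5]
grip_width: 0.865
finger_force: 0.0
```

```bash
python3 -c "
from h import *
go(565,-60,352,-0.079)"
```

```text
shift [  75.9   62.9 -225.1] turn -1.511 pos [628.8  14.6 126.7] yaw -1.59
```

Scaled: 8 mm is 0.32, -225 mm is -9, -1.5 rad is -30.

Emit:
run_rows --pt "0.4 0.32 -1.6 -3.76 0.86" --pt "0.8 0.64 -3.2 -7.52 0.86" --pt "1.4 1.12 -4.8 -11.28 0.86" --pt "2 1.6 -6.4 -15.04 0.86" --pt "2.48 2.08 -8 -18.8 0.86" --pt "3.04 2.52 -9 -22.56 0.86" --pt "3.04 2.52 -9 -26.32 0.86" --pt "3.04 2.52 -9 -30 0.86"

```text
clock: 11.98
eef_pos: [564.8, -60.2, 352.7]
tool_rot: [-0.0, 0.999, -0.042, 0.001]
force: [0.0, -0.3, -0.7]
grip_width: 0.858
finger_force: 0.0
```

Emit:
run_rows --pt "0 0 0 -0.2 0.86" --pt "0 0 0 -0.2 0.86"

```text
clock: 12.22
eef_pos: [564.8, -60.3, 351.8]
tool_rot: [-0.0, 0.999, -0.041, 0.0]
force: [0.8, 0.2, -0.5]
grip_width: 0.861
finger_force: 0.0
```

```bash
python3 look.py w6; python3 meas.py w6
```

```text
[647.2626382  -67.09501769 512.99364711] [333.58386653   0.         319.22697025]
shift [-38.8  12.9   1.7] turn -0.082 pos [564.8 -60.3 351.7] yaw -0.082
blk px [220. 144.] z 59.2 rgb [239. 214. 155.] rect [580.308  58.615 192.38  161.033   1.55 ]
blk px [387. 193.] z 59.2 rgb [238. 213. 154.] rect [ 5.05074e+02 -1.51685e+02  9.45650e+01  6.40810e+01 -8.10000e-02]
  mark black 87 [ 526.2 -153.7]
blue 39 [499.8 -35.4] [592.3  27.3]
right edge [-2.42000e-02 -2.20903e+02] [ 494.2 -232.9]
near edge [2.370000e-02 4.103563e+02] [408.5 -77.1]Traceback (most recent call last):
  File "meas.py", line 40, in <module>
    r=np.nonzero(w[:,c])[0]; fd.append(onplane(m,c,r.min()-.5,15)[:2])
                                                   ~~~~~^^
    return umr_minimum(a, axis, None, out, keepdims, initial, where)
ValueError: zero-size array to reduction operation minimum which has no identity
```

View pics/w6.png

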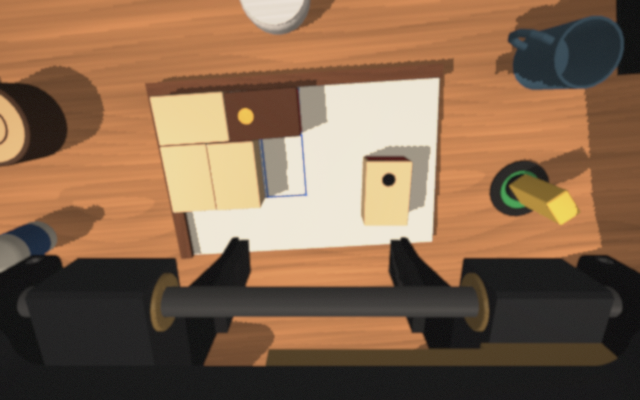

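All four laid blanks sit in their bays (union 192.4 × 161 mm as expected, dark mark at (246,116)). The pale blank is at (387,190) and its bay is at (285,165).

```bash
python3 -c "
from h import *
go(504.8,-151.6,32,-0.080)"
```

```text
shift [-52.3  95.9 319.7] turn -0.002 pos [564.8 -60.3 351.7] yaw -0.082
```

Emit:
run_rows --pt "-1.04 1.92 2.4 0 0.86" --pt "-2.08 3.84 4.8 0 0.86" --pt "-2.092 3.84 7.2 0 0.86" --pt "-2.092 3.84 9.2 0 0.86" --pt "-2.092 3.84 11.2 0 0.86" --pt "-2.092 3.84 12.72 0 0.86" --pt "-2.092 3.84 12.72 0 0.86" --pt "-2.092 3.84 12.72 0 0.86" --squeeze 20

```text
clock: 13.28
eef_pos: [506.5, -152.1, 35.3]
tool_rot: [0.0, 0.999, -0.04, 0.001]
force: [0.1, -0.1, 0.4]
grip_width: 0.861
finger_force: 0.0
```

Emit:
run_rows --pt "0 0 0 0 0.5" --pt "0 0 0 0 0.5" --pt "0 0 0 0 0.5" --pt "0 0 0 0 0.5"

```text
clock: 13.78
eef_pos: [506.0, -152.0, 35.6]
tool_rot: [0.0, 0.999, -0.04, 0.002]
force: [-1.5, 0.5, 6.4]
grip_width: 0.735
finger_force: 20.0
```

```bash
python3 -c "
from h import *
go(*sw(2,0),34,TH)"
```

```text
shift [  28.9 -124.4    1.7] turn -0.059 pos [ 506.  -152.    35.6] yaw -0.081
```

Scaled: -124 mm is -4.96, 30 mm is 1.2, -0.059 rad is -1.18.

Emit:
run_rows --pt "0.16 -0.64 -0.04 -0.2 0.5" --pt "0.32 -1.36 -0.04 -0.6 0.5" --pt "0.48 -2.08 -0.04 -1 0.5" --pt "0.64 -2.8 -0.04 -1.18 0.5" --pt "0.84 -3.52 -0.04 -1.18 0.5" --pt "1.04 -4.24 -0.04 -1.18 0.5" --pt "1.2 -4.8 -0.04 -1.18 0.5" --pt "1.2 -4.96 -0.04 -1.18 0.5"

```text
clock: 14.78
eef_pos: [545.8, -29.4, 35.6]
tool_rot: [0.0, 1.0, -0.009, 0.001]
force: [-0.5, -3.3, 5.6]
grip_width: 0.733
finger_force: 20.0
```

Emit:
run_rows --pt "0 0 0 0 0.5" --pt "0 0 0 0 0.5"

```text
clock: 15.02
eef_pos: [545.9, -29.1, 35.6]
tool_rot: [-0.0, 1.0, -0.009, 0.001]
force: [-0.7, 0.1, 5.5]
grip_width: 0.732
finger_force: 20.0
```

```bash
python3 look.py w7
```

Run:
```python
from meas import *
s=env.observe();print(ws(s['eef_pos']),yaw(s)-TH)
im,d,m=load('w7'); P=cloud(m,d); H,S,V,t=masks(im,P)
for c in (270,300,320,340,370):
  z=P[:250,c,2]; r=np.nonzero(abs(z-59)<2.5)[0]; r=r[r>0]
  # list runs
  runs=np.split(r,np.nonzero(np.diff(r)>2)[0]+1); print(c,[(int(q[0]),int(q[-1]),np.round(ws(onplane(m,c,q[0],60)),1).tolist(),np.round(ws(onplane(m,c,q[-1]+.5,60)),1).tolist()) for q in runs if len(q)>3])
```

```text
[628.27693911 -30.69789241 196.95372203] [333.58386653   0.         319.22697025]
shift [ -19.4   41.1 -314.5] turn -0.019 pos [545.9 -29.1  35.6] yaw -0.019
(np.float64(2.958696522858816), np.float64(1.2350437788942812)) 0.002811492188570141
270 [(8, 175, [115.6, 19.6], [53.0, 22.2]), (184, 249, [49.3, 22.3], [18.7, 23.6])]
300 [(8, 174, [115.7, 8.7], [53.5, 9.5]), (184, 249, [49.3, 9.6], [18.8, 10.0])]
320 [(8, 174, [115.7, 1.4], [53.5, 1.1]), (184, 249, [49.4, 1.1], [18.8, 1.0])]
340 [(184, 249, [49.4, -7.4], [18.9, -8.0])]
370 [(184, 249, [49.4, -20.1], [18.9, -21.6])]
```

View pics/w7.png

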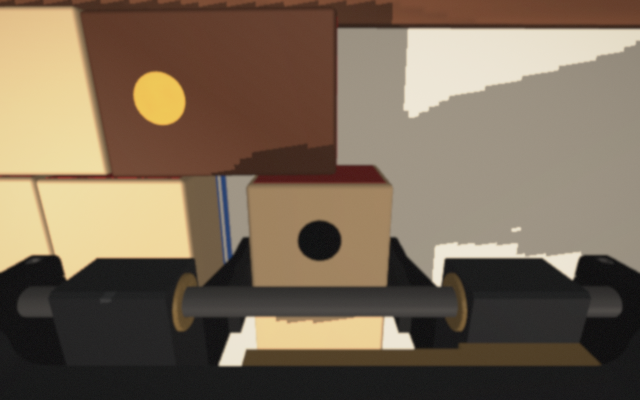

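The dark mark is at (159,98) and the pale mark at (319,241). The pale blank's far edge is about 4 mm short of the dark blank, and the outline line is at (225,215). I'll nudge it forward, release, then turn to push it sideways with two finger flanks.

Units first: shifts go in units of 25 mm and turns go in units of 0.05 rad. So 2.8 mm is 0.112, 1.5 mm is 0.06, 0.003 rad is 0.06.

Emit:
run_rows --pt "0.06 0 0 0.06 0.5" --pt "0.112 0 0 0.06 0.5" --pt "0.112 0 0 0.06 0.5" --pt "0.112 0 0 0.06 0.5" --pt "0.112 0 0 0 0.79" --pt "0.112 0 0 0 0.79" --pt "0.112 0 0 0 0.79"

```text
clock: 15.95
eef_pos: [547.6, -30.5, 34.4]
tool_rot: [-0.0, 1.0, -0.011, -0.0]
force: [-0.2, -1.1, 0.1]
grip_width: 0.788
finger_force: 0.0
```

Emit:
run_rows --pt "0 0 -1.6 0 0.79" --pt "0 0 -3 0 0.79" --pt "0 0 -3 0 0.79"

```text
clock: 16.32
eef_pos: [549.7, -30.5, 112.6]
tool_rot: [-0.001, 1.0, -0.011, 0.003]
force: [0.2, -0.3, 0.3]
grip_width: 0.788
finger_force: 0.0
```

```bash
python3 -c "
from h import *
go(*sw(3,-56),110,TH-np.pi/2)"
```

```text
shift [-3.9 56.   2.5] turn -1.571 pos [549.7 -30.5 112.6] yaw -0.021
```

Emit:
run_rows --pt "-0.04 0.6 0 3.76 0.6" --pt "-0.08 1.2 0 7.52 0.6" --pt "-0.16 2.24 0 11.28 0.6" --pt "-0.16 2.24 0 15.04 0.6" --pt "-0.16 2.24 0 18.8 0.6" --pt "-0.16 2.24 0 22.56 0.6" --pt "-0.16 2.24 0 26.32 0.6" --pt "-0.16 2.24 0 30.08 0.6"

```text
clock: 17.32
eef_pos: [541.6, -86.8, 108.5]
tool_rot: [0.001, 0.722, -0.692, -0.001]
force: [0.4, -0.0, -0.1]
grip_width: 0.598
finger_force: 0.0
```

Emit:
run_rows --pt "0 0 0 1.34 0.6" --pt "0 0 0 1.34 0.6"

```text
clock: 17.58
eef_pos: [541.7, -86.8, 108.7]
tool_rot: [-0.001, -0.701, 0.713, 0.001]
force: [-0.5, 0.8, -0.5]
grip_width: 0.602
finger_force: 0.0
```

```bash
python3 look.py w8
```

Run:
```python
from meas import *
im,d,m=load('w8'); P=cloud(m,d); H,S,V,t=masks(im,P)
k=t&(V>120); n,l,st,ce=cv2.connectedComponentsWithStats(k.astype(np.uint8))
for i in range(1,n):
  if st[i,4]>300: print(ce[i].round(),st[i],np.round(rect(m,l==i,60),2))
for r in (230,250):
  print(r,[(c,P[r,c].round(0).tolist()) for c in range(200,460,20)])
go(*sw(3,-56),25,TH-np.pi/2); go(*sw(3,-15.5),25,TH-np.pi/2)
```

```text
[ 540.5378896  -169.56822666  269.86018478] [333.58386653   0.         319.22697025]
shift [ -16.5   17.5 -241.1] turn 1.554 pos [541.8 -86.8 108.9] yaw -1.588
[320. 271.] [ 268  255  103   32 3094] [ 5.4233e+02 -5.0330e+01  7.3290e+01  2.4660e+01 -2.0000e-02]
[320. 324.] [ 256  317  125   16 1908] [ 5.4389e+02 -5.0700e+00  9.3370e+01  1.3350e+01 -2.0000e-02]
230 [(200, [640.0, -65.0, 16.0]), (220, [624.0, -64.0, 14.0]), (240, [608.0, -63.0, 14.0]), (260, [591.0, -63.0, 15.0]), (280, [574.0, -62.0, 13.0]), (300, [558.0, -63.0, 14.0]), (320, [541.0, -62.0, 14.0]), (340, [525.0, -62.0, 14.0]), (360, [508.0, -61.0, 14.0]), (380, [492.0, -61.0, 14.0]), (400, [475.0, -61.0, 13.0]), (420, [459.0, -61.0, 15.0]), (440, [442.0, -60.0, 13.0])]
250 [(200, [642.0, -46.0, 15.0]), (220, [626.0, -46.0, 15.0]), (240, [609.0, -45.0, 14.0]), (260, [571.0, -96.0, 120.0]), (280, [571.0, -62.0, 49.0]), (300, [556.0, -61.0, 49.0]), (320, [541.0, -60.0, 48.0]), (340, [527.0, -60.0, 48.0]), (360, [512.0, -60.0, 48.0]), (380, [511.0, -95.0, 120.0]), (400, [474.0, -42.0, 14.0]), (420, [457.0, -42.0, 14.0]), (440, [440.0, -42.0, 13.0])]
shift [-0.5 -2.9 83.9] turn 0.005 pos [541.8 -86.8 108.9] yaw -1.588
shift [-41.   -3.1  83.9] turn 0.005 pos [541.8 -86.8 108.9] yaw -1.588
```

View pics/w8.png

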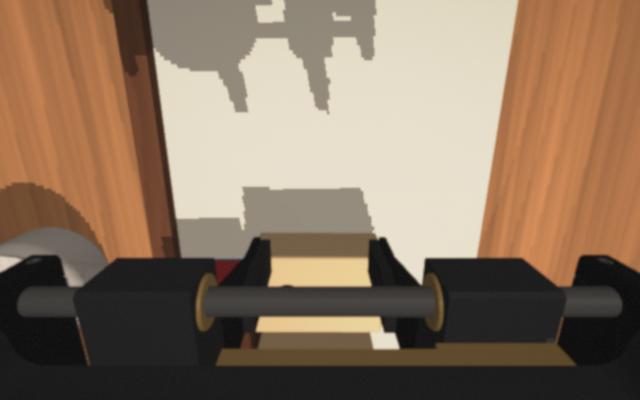

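The pale blank's right face is at row 235–256 in front of the fingers, with clear slab on this side. I'll descend and push.

Emit:
run_rows --pt "0 -0.12 2 0.1 0.6" --pt "0 -0.12 3.28 0.1 0.6" --pt "0 -0.12 3.28 0.1 0.6" --pt "-0.4 -0.12 3.28 0.1 0.6" --pt "-0.72 -0.12 3.28 0.1 0.6" --pt "-1.04 -0.12 3.28 0.1 0.6" --pt "-1.32 -0.12 3.28 0.1 0.6" --pt "-1.32 -0.12 3.28 0.1 0.6" --squeeze 40

```text
clock: 18.62
eef_pos: [546.0, -53.0, 28.0]
tool_rot: [0.0, -0.699, 0.715, -0.0]
force: [0.3, 0.0, -0.8]
grip_width: 0.607
finger_force: 0.0
```

Emit:
run_rows --pt "-0.12 0 0 0 0.6" --pt "-0.24 0 0 0 0.6" --pt "-0.24 0 0 0 0.6"

```text
clock: 19.0
eef_pos: [546.0, -47.7, 27.7]
tool_rot: [0.0, -0.699, 0.715, 0.0]
force: [0.4, -0.6, 0.5]
grip_width: 0.596
finger_force: 0.2
```

```bash
python3 -c "
from h import *
s=env.observe();print(ws(s['eef_pos']),yaw(s)-TH)"
```

```text
(np.float64(3.5447223560635246), np.float64(-17.307618866686514)) -1.5722146047522132
```

Scaled: -2 mm is -0.08.

Emit:
run_rows --pt "-0.08 0 0 0 0.6" --pt "-0.08 0 0 0 0.6" --pt "-0.08 0 0 0 0.6"

```text
clock: 19.38
eef_pos: [546.0, -46.2, 27.6]
tool_rot: [-0.0, -0.699, 0.715, -0.0]
force: [0.1, -4.1, -0.5]
grip_width: 0.6
finger_force: 2.0
```

Emit:
run_rows --pt "-0.08 0 0 0 0.6" --pt "-0.08 0 0 0 0.6" --pt "-0.08 0 0 0 0.6"

```text
clock: 19.75
eef_pos: [545.9, -46.0, 27.7]
tool_rot: [-0.001, -0.699, 0.715, -0.0]
force: [2.1, -12.8, -0.8]
grip_width: 0.599
finger_force: 6.4
```

```bash
python3 look.py w9
```

Run:
```python
from meas import *
im,d,m=load('w9'); P=cloud(m,d)
s=env.observe();print(ws(s['eef_pos']))
for c in (280,300,320,340,360):
  z=P[:320,c,2]; r=np.nonzero(abs(z-59)<3)[0]; print(c,r[:1],[np.round(ws(P[k,c]),1).tolist()+[int(P[k,c,2])] for k in r[:1]])
```

```text
[ 544.10689457 -128.42134504  189.09093376] [333.58386653   0.         319.22697025]
shift [  25.2   20.7 -322.2] turn 1.548 pos [545.9 -46.   27.7] yaw -1.594
(np.float64(3.412476050256238), np.float64(-15.673682499582506))
280 [317] [[21.3, -1.1, 59]]
300 [317] [[12.2, -0.8, 59]]
320 [317] [[3.0, -1.2, 59]]
340 [317] [[-6.1, -1.0, 59]]
360 [317] [[-15.3, -1.1, 59]]
```

View pics/w9.png

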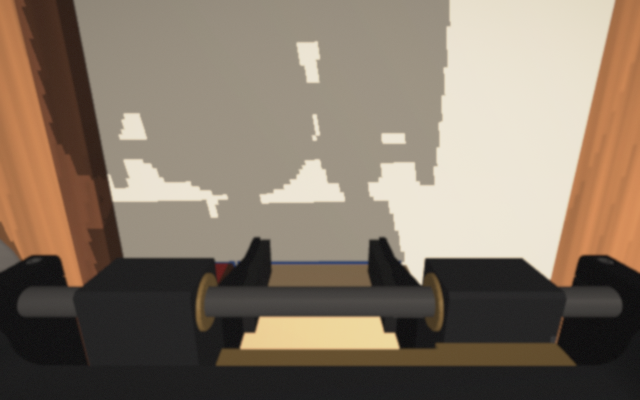

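Push contact was firm (13 N, no further motion), with the face just inside the outline line at row 263. I'll retreat, rise and check numerically, and measure the meter and pad from the same spot.

Emit:
run_rows --pt "0.32 0 0 0 0.6" --pt "1.2 0 0 0 0.6" --pt "1.6 0 -2.4 0 0.6" --pt "2 0 -4.8 0 0.6" --pt "2.4 0 -7.2 -3.76 0.7" --pt "2.8 0 -9.6 -7.52 0.8" --pt "3.2 0 -12 -11.28 0.9" --pt "3.6 0 -13.2 -15 1"

```text
clock: 20.8
eef_pos: [544.8, -133.6, 362.0]
tool_rot: [-0.002, 0.914, -0.406, 0.003]
force: [1.1, 0.6, -0.4]
grip_width: 0.931
finger_force: 0.0
```

Emit:
run_rows --pt "0 0 0 -3.76 1" --pt "0 0 0 -7.52 1" --pt "0 0 0 -11.28 1" --pt "0 0 0 -15 1" --pt "0 0 0 -16.4 1" --pt "0 0 0 -16.4 1"

```text
clock: 21.55
eef_pos: [544.0, -133.2, 357.5]
tool_rot: [-0.001, 1.0, -0.012, -0.0]
force: [-0.1, 0.2, -0.3]
grip_width: 1.001
finger_force: 0.0
```

```bash
python3 look.py w10
```

Run:
```python
from meas import *
im,d,m=load('w10'); P=cloud(m,d); H,S,V,t=masks(im,P)
n,l,st,ce=cv2.connectedComponentsWithStats(t.astype(np.uint8))
for i in range(1,n):
  if st[i,4]>300: print("blanks",ce[i].round(),st[i],np.round(rect(m,l==i,60),3))
hull=t
for nm,mk in(("yel",(V>190)&(S>120)&(H>18)&(H<32)&(abs(P[...,2]-59)<4)&(P[...,0]>590)&(P[...,1]>-60)&(P[...,1]<60)),("blk",(V<60)&(abs(P[...,2]-59)<4)&(P[...,0]>480)&(P[...,0]<620)&(P[...,1]>-60)&(P[...,1]<0))):
  v,u=np.nonzero(mk); 
  if len(u): p=onplane(m,u.mean(),v.mean(),60); print(nm,len(u),p.round(1),np.round(ws(p),1))
# meter/pad
top=(P[...,2]>95)&(P[...,2]<125)&(P[...,1]<-250)&(P[...,1]>-450)&(P[...,0]<620)&(S>120)&(H>18)&(H<35)
v,u=np.nonzero(top); print("metertop",len(u),u.min() if len(u) else 0,u.max() if len(u) else 0); 
if len(u): print(np.median(P[top],0).round(1),np.round(rect(m,top,np.median(P[top][:,2])),3))
g=(H>45)&(H<85)&(S>80)&(P[...,2]<15)&(P[...,1]<-250)
v,u=np.nonzero(g); print("green",len(u))
pd=(V<60)&(P[...,2]<14)&(P[...,2]>2)&(P[...,1]<-270)&(P[...,1]>-460)&(P[...,0]<560)&(P[...,0]>400)|g
if pd.sum()>50:
  q=planepts(m,zip(*np.nonzero(pd)[::-1]),6).astype(np.float32); print("pad circ",cv2.minEnclosingCircle(q),len(q))
```

```text
[ 626.8136922  -135.33554821  518.71954428] [333.58386653   0.         319.22697025]
shift [-20.6 -62.8   7.7] turn -0.025 pos [ 544.1 -133.3  357.6] yaw -0.025
blanks [177. 130.] [   96    70   157   123 16861] [579.131  58.048 193.096 163.345   1.549]
yel 165 [628.3  32.3  60. ] [84.1 64.4]
blk 72 [565.9  -4.7  60. ] [22.5 26.1]
metertop 802 480 516
[ 486.2 -363.3  109.7] [ 485.74  -362.602   46.028   32.456    0.599]
green 393
pad circ ((480.673095703125, -369.81256103515625), 43.85812759399414) 1230
```

All five are in: the dark mark is at slab (84.1, 64.4) against the ideal (84.5, 63.5). The pale mark is at (22.5, 26.1) against (25.5, 25.3), so it sits about 3 mm toward the robot. I'll nudge it snug with the shut fingers.

Emit:
run_rows --pt "-1.6 -1.6 0.8 0 0.3" --pt "-3.6 -4 2.4 0 0" --pt "-4.8 -6.2 4 0 0" --pt "-4.8 -6.2 6 0 0" --pt "-4.8 -6.2 8 0 0" --pt "-4.8 -6.2 9.2 0 0" --pt "-4.8 -6.2 9.2 0 0"

```text
clock: 22.48
eef_pos: [426.2, 23.7, 126.1]
tool_rot: [0.001, 1.0, -0.012, -0.002]
force: [-0.4, -0.4, 0.3]
grip_width: 0.29
finger_force: 0.0
```

```bash
python3 -c "
from h import *
go(*sw(-72,25.3),30,TH);s=env.observe();print(ws(s['eef_pos']))"
```

```text
shift [46.3 25.8 95.9] turn -0.003 pos [426.2  23.7 126.1] yaw -0.024
(np.float64(-117.7825878892358), np.float64(51.40403092276473))
```

Emit:
run_rows --pt "1.2 1.04 0 0 0" --pt "1.6 1.04 1.6 0 0" --pt "1.84 1.04 3.76 0 0" --pt "1.84 1.04 3.76 0 0" --pt "2.08 1.04 3.76 0 0" --pt "2.28 1.04 3.76 0 0" --pt "2.4 1.04 3.76 0 0" --pt "2.4 1.04 3.76 0 0"

```text
clock: 23.48
eef_pos: [488.0, -3.2, 34.8]
tool_rot: [-0.0, 1.0, -0.012, 0.001]
force: [-0.1, 0.1, 0.5]
grip_width: 0.005
finger_force: 0.0
```

Emit:
run_rows --pt "0.08 0 0 0 0" --pt "0.08 0 0 0 0"

```text
clock: 23.72
eef_pos: [488.7, -3.6, 33.7]
tool_rot: [0.0, 1.0, -0.012, -0.0]
force: [-1.2, 0.0, 0.7]
grip_width: 0.005
finger_force: 1.1
```

```bash
python3 -c "
from h import *
s=env.observe();print(ws(s['eef_pos']))"
```

```text
(np.float64(-54.72952132184882), np.float64(25.536797662895243))
```

Emit:
run_rows --pt "0.08 0 0 0 0" --pt "0.08 0 0 0 0"

```text
clock: 23.98
eef_pos: [489.4, -3.9, 33.4]
tool_rot: [0.0, 1.0, -0.012, -0.002]
force: [-5.9, 0.2, 3.5]
grip_width: 0.007
finger_force: 2.7
```

Emit:
run_rows --pt "-0.8 0 0 0 0" --pt "-1.6 0 -1.2 0 0.3" --pt "-1.6 0.8 -3.2 0 0.7" --pt "-1.6 2.4 -5.2 0 1" --pt "-1.6 4.4 -7.2 0 1" --pt "-1.6 6.4 -9.2 0 1" --pt "-1.6 8.4 -11.2 0 1" --pt "-1.6 10 -12.4 0 1"

```text
clock: 24.98
eef_pos: [446.1, -243.8, 337.4]
tool_rot: [0.001, 1.0, -0.012, 0.002]
force: [2.3, 0.1, 0.2]
grip_width: 0.721
finger_force: 0.0
```

Emit:
run_rows --pt "-0.8 2 0 0 1" --pt "-0.8 3.6 0 0 1" --pt "-0.8 3.6 0 0 1" --pt "-0.8 3.6 0 0 1"

```text
clock: 25.48
eef_pos: [423.6, -331.6, 334.9]
tool_rot: [0.0, 1.0, -0.012, 0.0]
force: [-0.1, 0.1, 0.3]
grip_width: 0.998
finger_force: 0.0
```

```bash
python3 look.py w11
```

Create met.py:
```python
from meas import *
import sys
im,d,m=load(sys.argv[1]); P=cloud(m,d); H,S,V,t=masks(im,P)
near=(P[...,1]<-250)&(P[...,1]>-470)&(P[...,0]<600)&(P[...,0]>380)
k=near&(abs(P[...,2]-110)<3.5); k=cv2.morphologyEx(k.astype(np.uint8),cv2.MORPH_OPEN,np.ones((3,3)))>0
print("top",k.sum(),np.median(P[k],0).round(1),"rgb",np.median(im[k],0),"rect",np.round(rect(m,k,111),3), "cloud rect",cv2.minAreaRect(P[k][:,:2].astype(np.float32)))
v,u=np.nonzero(k);print(u.min(),u.max(),v.min(),v.max())
pd=near&(P[...,2]<13)&(P[...,2]>1)&((V<70)|((H>45)&(H<85)&(S>80)))
c=max(cv2.findContours(cv2.morphologyEx(pd.astype(np.uint8),cv2.MORPH_OPEN,np.ones((3,3))),0,1)[0],key=cv2.contourArea)[:,0,:]
q=planepts(m,c,6).astype(np.float32); print("pad",len(c),cv2.minEnclosingCircle(q))
h=cv2.convexHull(q); print(cv2.fitEllipse(h) if len(h)>5 else 0)
```

```bash
python3 met.py w11
```

```text
[ 506.32435929 -333.58545571  496.12434125] [333.58386653   0.         319.22697025]
shift [  95.3 -263.5  -14.9] turn -0.023 pos [ 423.7 -331.2  335.1] yaw -0.023
top 941 [ 483.4 -367.5  109.9] rgb [238. 208.  92.] rect [ 483.243 -367.125   39.547   29.685    0.601] cloud rect ((483.03363037109375, -367.4387512207031), (39.93040466308594, 29.904212951660156), 34.286224365234375)
331 369 94 135
pad 175 ((478.8319396972656, -371.48248291015625), 44.0289192199707)
((478.8941345214844, -371.413330078125), (86.6741714477539, 87.65208435058594), 23.963930130004883)
```

The meter top measures 39.5 × 29.7 mm at z 110, centre (483.2, -367.3), yaw 0.60, which fits the given sizes. The pad circle is within 5 mm of it.

```bash
python3 -c "
from h import *
go(483.1,-367.3,160,0.601)"
```

```text
shift [ 60.2  34.7 175.2] turn -0.624 pos [ 423.7 -331.2  335.1] yaw -0.023
```

Turning by +2.518 (the equivalent half turn) keeps the last joint clear of its limit.

Scaled: 160 mm is 6.4, 140 mm is 5.6, 1.5 rad is 30.

Emit:
run_rows --pt "0.4 0.2 0.8 3.76 0.8" --pt "0.8 0.4 1.6 7.52 0.8" --pt "1.2 0.6 2.4 11.28 0.8" --pt "1.6 0.8 3.2 15.04 0.8" --pt "2 1 4 18.8 0.8" --pt "2.4 1.388 4.8 22.56 0.8" --pt "2.408 1.388 5.6 26.32 0.8" --pt "2.408 1.388 6.4 30 0.8" --squeeze 25

```text
clock: 26.52
eef_pos: [483.6, -366.6, 174.7]
tool_rot: [-0.0, 0.722, -0.692, 0.0]
force: [-0.1, -0.9, -0.2]
grip_width: 0.799
finger_force: 0.0
```

Emit:
run_rows --pt "0 0 0 3.76 0.8" --pt "0 0 0 7.52 0.8" --pt "0 0 0 11.28 0.8" --pt "0 0 0 15.04 0.8" --pt "0 0 0 18.8 0.8" --pt "0 0 0 20.36 0.8" --pt "0 0 0 20.36 0.8"

```text
clock: 27.4
eef_pos: [483.4, -366.7, 175.5]
tool_rot: [0.0, -0.297, 0.955, -0.0]
force: [0.3, 0.5, -0.2]
grip_width: 0.802
finger_force: 0.0
```

```bash
python3 -c "
from h import *
go(483.1,-367.3,64,0.601);print(env.observe()['joint_positions'].round(2))"
```

```text
shift [  0.6  -0.2 111.5] turn 0.002 pos [ 483.4 -366.7  175.5] yaw -2.539
[-0.38  0.39 -0.11  0.   -1.07 -0.59]
```

Scaled: 112 mm is 4.48, 95 mm is 3.8.

Emit:
run_rows --pt "0.02 0 2 0 0.8" --pt "0.02 0 3.8 0 0.8" --pt "0.02 0 4.48 0 0.8" --pt "0.02 0 4.48 0 0.8" --pt "0.02 0 4.48 0 0" --pt "0.02 0 4.48 0 0" --pt "0.02 0 4.48 0 0" --pt "0.02 0 4.48 0 0" --squeeze 25

```text
clock: 28.4
eef_pos: [482.4, -368.1, 63.7]
tool_rot: [0.0, -0.295, 0.955, -0.0]
force: [-0.6, -0.8, -0.9]
grip_width: 0.429
finger_force: 0.0
```

Emit:
run_rows --pt "0 0 -0.12 0 0" --pt "0 0 -1.2 0 0" --pt "0 0 -2.8 0 0" --pt "0 0 -4.2 0 0" --pt "0 0 -4.2 0 0"

```text
clock: 29.02
eef_pos: [483.8, -368.8, 171.4]
tool_rot: [0.002, -0.296, 0.955, -0.002]
force: [0.7, 0.4, -2.4]
grip_width: 0.343
finger_force: 25.0
```

```bash
python3 -c "
from h import *
p=sw(84.3,64);print(p,sw(25,25.8)); go(*p,175,0.601);print(env.observe()['eef_pos'])"
```

```text
[628.53948949  31.86926665] [568.42457588  -5.03503069]
shift [-345.7  249.    -4. ] turn -0.001 pos [ 483.8 -368.8  171.4] yaw -2.542
[ 483.82569151 -368.83568317  171.3621458 ]
```

Scaled: 90 mm is 3.6, -30 mm is -1.2.

Emit:
run_rows --pt "-1.2 0.88 -0.4 0 0" --pt "-3 2.16 -0.4 0 0" --pt "-5 3.6 -0.4 0 0" --pt "-7 5.04 -0.4 0 0" --pt "-9 6.48 -0.4 0 0" --pt "-11 7.92 -0.4 0 0" --pt "-12.8 9.2 -0.4 0 0" --pt "-13.828 9.96 -0.4 0 0"

```text
clock: 30.02
eef_pos: [626.6, 35.3, 175.8]
tool_rot: [-0.002, -0.296, 0.955, 0.0]
force: [-0.5, 0.4, -0.8]
grip_width: 0.346
finger_force: 25.0
```

Emit:
run_rows --pt "0 0 0 0 0" --pt "0 0 0 0 0" --pt "0 0 0 0 0"

```text
clock: 30.4
eef_pos: [626.4, 31.5, 177.6]
tool_rot: [-0.001, -0.295, 0.956, 0.0]
force: [0.5, -0.4, -1.3]
grip_width: 0.345
finger_force: 25.0
```

```bash
python3 -c "
from h import *
im,d,m=cap('top');P=cloud(m,d)
im2,d2,m2=cap('side');Q=cloud(m2,d2);h=cv2.cvtColor(im2,cv2.COLOR_RGB2HSV).astype(int)
k=(h[...,0]>18)&(h[...,0]<35)&(h[...,1]>130)&(abs(Q[...,0]-628)<60)&(abs(Q[...,1]-32)<60)&(Q[...,2]>75)
print('yellow side',k.sum(),np.percentile(Q[k],[3,50,97],axis=0).round(1).tolist())
go(*sw(84.3,64),150,0.601)"
```

```text
yellow side 255 [[607.6, 9.7, 134.8], [621.2, 18.5, 167.0], [646.3, 32.2, 224.8]]
shift [-1.7 -0.8 28.1] turn -0.003 pos [626.7  31.6 178.1] yaw -2.543
```

The foot underside is at z≈120 for TCP 178, so touch should come near TCP 118.

Scaled: 58 mm is 2.32, 61 mm is 2.44.

Emit:
run_rows --pt "-0.06 -0.028 1 0 0" --pt "-0.06 -0.028 1.8 0 0" --pt "-0.06 -0.028 2.16 0 0" --pt "-0.06 -0.028 2.32 0 0" --pt "-0.06 -0.028 2.44 0 0" --pt "-0.06 -0.028 2.44 0 0"

```text
clock: 31.25
eef_pos: [629.2, 32.7, 119.2]
tool_rot: [0.001, -0.296, 0.955, -0.0]
force: [-2.0, -0.2, 4.3]
grip_width: 0.345
finger_force: 25.0
```

Emit:
run_rows --pt "0 0 0.06 0 0" --pt "0 0 0.06 0 0"

```text
clock: 31.5
eef_pos: [629.3, 32.7, 119.1]
tool_rot: [0.001, -0.296, 0.955, -0.001]
force: [-4.2, -0.3, 11.5]
grip_width: 0.341
finger_force: 25.0
```

```bash
python3 -c "
from h import *
go(*sw(84.3,64),118,0.601)"
```

```text
shift [ 1.1 -0.3  1.1] turn -0.0 pos [629.3  32.7 119.1] yaw -2.541
```

Pressed on the dark mark at about 12 N, within 1 mm of it. I'll hold for a second at a slightly lighter force, then lift and move on.

Emit:
run_rows --pt "0 0 -0.04 0 0" --pt "0 0 -0.04 0 0" --pt "0 0 -0.04 0 0" --pt "0 0 -0.04 0 0" --pt "0 0 -0.04 0 0" --pt "0 0 -0.04 0 0" --pt "0 0 -0.04 0 0" --pt "0 0 -0.04 0 0"

```text
clock: 32.5
eef_pos: [629.2, 32.7, 119.2]
tool_rot: [0.001, -0.296, 0.955, -0.001]
force: [-3.1, -0.5, 7.7]
grip_width: 0.34
finger_force: 25.0
```

Emit:
run_rows --pt "0 0 -0.4 0 0" --pt "0 0 -1.2 0 0" --pt "0 0 -1.2 0 0"

```text
clock: 32.88
eef_pos: [630.2, 33.4, 148.6]
tool_rot: [0.003, -0.296, 0.955, -0.0]
force: [0.3, 0.6, -2.0]
grip_width: 0.342
finger_force: 25.0
```

```bash
python3 -c "
from h import *
go(*sw(25,25.8),148,0.601)"
```

```text
shift [72.7  3.2  0.2] turn -0.001 pos [630.2  33.4 148.6] yaw -2.542
```

Scaled: 25 mm is 1, 2 mm is 0.08.

Emit:
run_rows --pt "0.8 0.04 0 0 0" --pt "1.8 0.08 0 0 0" --pt "2.64 0.12 0 0 0" --pt "2.908 0.12 0 0 0" --pt "2.908 0.12 0 0 0" --pt "2.908 0.12 0.6 0 0" --pt "2.908 0.12 1 0 0" --pt "2.908 0.12 1.16 0 0"

```text
clock: 33.88
eef_pos: [566.9, -5.6, 118.8]
tool_rot: [-0.001, -0.296, 0.955, -0.0]
force: [-8.9, 3.5, 24.7]
grip_width: 0.344
finger_force: 25.0
```

Emit:
run_rows --pt "0 0 0.08 0 0" --pt "0 0 0.12 0 0" --pt "0 0 0.12 0 0"

```text
clock: 34.25
eef_pos: [566.9, -5.5, 118.8]
tool_rot: [-0.0, -0.296, 0.955, -0.001]
force: [-10.0, 2.8, 22.1]
grip_width: 0.342
finger_force: 25.0
```

```bash
python3 -c "
from h import *
go(*sw(25,25.8),118,0.601)"
```

```text
shift [-1.5 -0.5  0.8] turn 0.001 pos [566.9  -5.5 118.8] yaw -2.54
```

Emit:
run_rows --pt "0 0 -0.12 0 0" --pt "0 0 -0.12 0 0" --pt "0 0 -0.12 0 0" --pt "0 0 -0.12 0 0" --pt "0 0 -0.12 0 0" --pt "0 0 -0.12 0 0" --pt "0 0 -0.12 0 0" --pt "0 0 -0.12 0 0"

```text
clock: 35.25
eef_pos: [567.2, -5.4, 118.9]
tool_rot: [-0.0, -0.296, 0.955, -0.0]
force: [-4.3, 1.6, 9.6]
grip_width: 0.343
finger_force: 25.0
```

Emit:
run_rows --pt "0 0 -0.4 0 0" --pt "0 0 -1.6 0 0" --pt "0 0 -2.4 0 0" --pt "0 0 -2.4 0 0"

```text
clock: 35.75
eef_pos: [568.1, -5.4, 178.7]
tool_rot: [0.002, -0.295, 0.955, -0.0]
force: [0.4, 0.1, -1.4]
grip_width: 0.341
finger_force: 25.0
```

```bash
python3 -c "
from h import *
go(483.2,-368.3,175,0.601)"
```

```text
shift [ 275.  -251.6    3.1] turn -0.001 pos [568.1  -5.4 178.7] yaw -2.542
```

Scaled: 275 mm is 11, 255 mm is 10.2.

Emit:
run_rows --pt "0.8 -0.72 0 0 0" --pt "2.2 -2 0 0 0" --pt "3.8 -3.48 0 0 0" --pt "5.4 -4.92 0 0 0" --pt "7 -6.4 0 0 0" --pt "8.6 -7.88 0 0 0" --pt "10.2 -9.32 0 0 0" --pt "11 -10.064 0 0 0"

```text
clock: 36.75
eef_pos: [480.4, -370.6, 175.3]
tool_rot: [-0.001, -0.294, 0.956, 0.001]
force: [0.2, -0.1, -1.9]
grip_width: 0.339
finger_force: 25.0
```

Emit:
run_rows --pt "0 0 0 0 0" --pt "0 0 1.2 0 0" --pt "0 0 2.8 0 0" --pt "0 0 3.8 0 0" --pt "0 0 4.12 0 0" --pt "0 0 4.12 0 0" --pt "0 0 4.12 0 0"

```text
clock: 37.62
eef_pos: [483.0, -368.7, 75.9]
tool_rot: [0.001, -0.296, 0.955, -0.001]
force: [0.6, -0.1, -1.3]
grip_width: 0.342
finger_force: 25.0
```

```bash
python3 -c "
from h import *
go(483.2,-368.3,65,0.601)"
```

```text
shift [-0.4  0.2 10.9] turn -0.001 pos [ 483.  -368.7   75.9] yaw -2.541
```

Touch is expected near TCP 65.

Emit:
run_rows --pt "0 0 0.2 0 0" --pt "0 0 0.36 0 0" --pt "0 0 0.42 0 0" --pt "0 0 0.44 0 0" --pt "0 0 0.44 0 0"

```text
clock: 38.25
eef_pos: [482.0, -368.5, 64.9]
tool_rot: [-0.0, -0.296, 0.955, -0.0]
force: [-1.1, 2.0, 5.4]
grip_width: 0.346
finger_force: 25.0
```

Contact at 5 N. I'll release, rise and check everything.

Scaled: -140 mm is -5.6, -90 mm is -3.6.

Emit:
run_rows --pt "0 0 0 0 0.8" --pt "0 0 0 0 0.8" --pt "0 0 0 0 0.8" --pt "0 0 0 0 0.8" --pt "0 0 0 0 0.8" --pt "0 0 -1.6 0 0.8" --pt "0 0 -3.6 0 0.8" --pt "0 0 -5.6 0 0.8"

```text
clock: 39.25
eef_pos: [481.8, -368.5, 205.0]
tool_rot: [-0.0, -0.295, 0.955, 0.0]
force: [0.9, -0.2, 0.1]
grip_width: 0.799
finger_force: 0.0
```

Emit:
run_rows --pt "-2.4 2.4 -2 -3.76 0.8" --pt "-4 4.4 -4 -7.52 0.8" --pt "-4.8 6 -5.2 -11.28 0.8" --pt "-4.8 6 -5.2 -15.04 0.8" --pt "-4.8 6 -5.2 -18.8 0.8" --pt "-4.8 6 -5.2 -22.56 0.8" --pt "-4.8 6 -5.2 -26.32 0.8" --pt "-4.8 6 -5.2 -30 0.8"

```text
clock: 40.25
eef_pos: [496.2, -176.9, 333.6]
tool_rot: [-0.0, 0.869, -0.495, -0.0]
force: [-0.1, -0.5, 0.8]
grip_width: 0.8
finger_force: 0.0
```

Emit:
run_rows --pt "0 0 0 -3.76 0.8" --pt "0 0 0 -7.52 0.8" --pt "0 0 0 -11.28 0.8" --pt "0 0 0 -15.04 0.8" --pt "0 0 0 -18.8 0.8" --pt "0 0 0 -20.36 0.8" --pt "0 0 0 -20.36 0.8"

```text
clock: 41.12
eef_pos: [496.3, -177.0, 333.6]
tool_rot: [-0.0, 1.0, -0.012, -0.0]
force: [0.2, -0.7, 0.2]
grip_width: 0.797
finger_force: 0.0
```

```bash
python3 look.py w12; python3 met.py w12
```

Run:
```python
from meas import *
im,d,m=load('w12'); P=cloud(m,d); H,S,V,t=masks(im,P)
n,l,st,ce=cv2.connectedComponentsWithStats(t.astype(np.uint8))
for i in range(1,n):
  if st[i,4]>300: r=rect(m,l==i,60); print("blanks",st[i],np.round(r,3),np.round(ws(r),1))
for nm,mk in(("yel",(V>190)&(S>120)&(H>18)&(H<32)&(abs(P[...,2]-59)<4)&(P[...,0]>590)&(P[...,1]>-60)&(P[...,1]<60)),("blk",(V<60)&(abs(P[...,2]-59)<4)&(P[...,0]>480)&(P[...,0]<620)&(P[...,1]>-60)&(P[...,1]<10))):
  v,u=np.nonzero(mk); 
  if len(u): p=onplane(m,u.mean(),v.mean(),60); print(nm,len(u),np.round(ws(p),1))
```

```text
[ 579.04908912 -178.98423212  494.77600685] [333.58386653   0.         319.22697025]
shift [  26.  -107.7  -16.4] turn -0.025 pos [ 496.3 -177.   333.6] yaw -0.025
top 807 [ 484.1 -366.2  110. ] rgb [237. 208.  92.] rect [ 483.768 -365.542   40.251   30.141    0.578] cloud rect ((483.0849914550781, -367.1939697265625), (40.15386962890625, 30.3789119720459), 33.87477111816406)
462 497 156 193
pad 216 ((479.9292297363281, -370.0432434082031), 44.36454772949219)
((479.62060546875, -370.1579284667969), (87.06095123291016, 88.50375366210938), 4.7694878578186035)
blanks [   37    27   176   136 20702] [579.734  57.61  193.94  160.808   1.546] [34.9 88.7]
yel 200 [84.7 64.5]
blk 123 [27.2 26.8]
```

The meter is upright on its pad, and the layer measures 194 × 161 mm against the ideal 193 × 161, with both marks in place.

```bash
python3 -c "
from h import *
print(env.finish_job())"
```

```text
the job is handed in; nothing more can be done
None
```

I handed the job in at about 41 s. By my last measurements both blanks are in their bays, both marks were pressed and the meter is upright on its pad. The judge's verdict was not shown, and I did not re-measure the bystanders at the end.

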